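# Let a parts-pen gate down on the finger backs

### The arm

A 6-joint arm with a two-finger parallel gripper is mounted at the origin on the work surface. World frame = base frame: x ahead of the robot, y to its left, z up, the work surface at z = 0. Lengths are in m, angles in rad, forces in N, time in s.
With the tool pointing down it reaches from about 0.375 to 0.925 m from the base axis. Payload 5.7 kg.
Tool frame: the origin (TCP) lies at the very end of the fingers, on their centre line; the grasp point (between the pads) lies 19 mm behind it; z points along the fingers, y is the direction in which the jaws open and shut (so a half turn about z gives the same grasp; the last joint's range is limited). The gripper opens to 88 mm and grips with 3 to 60 N. Pads are 20 mm wide; open, the fingers measure 115 mm over their backs; the gripper's body (75 mm by 178 mm) begins 61 mm behind the grasp point.
Start: joints at [1.175, 0.359, 1.51, -0, 1.272, -0.115], TCP at [0.166, 0.576, 0.223] pointing down, gripper open.
Joint ranges: [-2.97, 2.97], [-1.01, 2.36], [0.21, 2.38], [-0.96, 4.11], [0.2, 2.71], [-2.98, 2.98]. Speed limits (rad/s): [2.39, 2.39, 3.14, 3.14, 3.14, 3.14].

### API

Orientations are given as [roll, pitch, yaw] about the fixed x, y, z axes, in that order (R = Rz(yaw) Ry(pitch) Rx(roll)).
In Python, from plant import arm, grab_frame, camera_params gives the robot as it stands. The module is installed in compiled form; this text tells all that it offers.
- The arm moves only by the tool send_rows, never from a script. Its argument "moves" is a list of rows, each an object with "angular": the turn, a rotation vector about the tool's x, y, z in degrees, a list of three; "translation": the shift along the tool's x, y, z in cm, a list of three; "fingers": the closure, from 0 (fully open) to 1 (shut). A call has 1 to 8 rows; each row is the pose to reach, as a shift and turn from the pose commanded when the call began, along the tool's axes at that moment; what a row does not reach only later rows make up. A row lasts 1/10 s, in which the tool goes at most 50 mm and 8.59 degrees, less where a joint would pass 70% of its speed; a pose out of reach is approached as far as the arm can. A call with a gripper value outside its range is refused whole. The fingers move at their own pace and stop on an object; the grip force is fixed at half the most. Time passes only in rows, so rows that repeat a pose let the fingers close. It gives the time, the measured TCP pose, the force and the opening at its end, in the units of the state.
- arm.state(): the state, without advancing time (a new reading comes with each control period).
- grab_frame(name): name is "scene" or "top" or "wrist"; returns (picture, depth): 384x512x3 uint8, blue, green, red; 384x512 float32, m along the optical axis (not along the pixel's ray), 0 where there is no reading.
- camera_params(name): a dict with "K" (3x3 intrinsics, pixels), "R" (3x3) and "t" (3): a world point X has camera coordinates R X + t. Camera axes: x right, y down, z forward; pixel columns grow to the right and rows downward; lengths in m; the calibration is good to about 2 mm. A picture is of the moment at which its call begins: read the wrist's pose just before it. camera_params takes no time and is no camera call; for the wrist camera it gives the pose at the moment of the call.
- arm.close_job(): hands the job in, once; it reports no verdict.
The state is a dict: "clock": time; "joint_positions": joint angles; "qd": joint speeds; "joint_torque": joint torques, N m; "ee_pos": TCP position; "tcp_rot": TCP orientation; "wrist_force": force on the tool from outside, world axes, zero at the start; "wrist_torque": the same for the moment, N m; "finger_gap": finger opening in m.
Only numpy, scipy, OpenCV 4.12 (cv2) and the standard library are available. Lean on these libraries where they do the work, as an engineer would, in place of code of your own. Each camera call takes 0.05 s, during which the arm holds its last target.

### The job

The steel gate of the parts pen stands half open, resting on the end of a red-tabbed sliding bolt at one front corner. Without touching the gate beforehand, push the bolt outwards from under it with your fingers so that the gate drops, catch it on the back of your fingers before it has fallen half way, and lower it gently until it is fully shut, without letting it slam. Do not pinch or lift the gate, and leave the coin lever, the bracket and the coin window where they lie; finish with your hand clear.

Things in the scene. Friction and masses are not known exactly. Their poses are not given: they have to be found in the camera images.
- pen: Open-topped dark steel box, fixed, 120 mm deep (its x) by 130 mm wide (its y), walls 132 mm high, 4 mm thick. Origin: centre of its underside; -x is the front, roughly towards the robot (turned up to 17 degrees), z up. The gate is hinged on its far (+x) rim. Shut, the gate stands 30 mm ahead of the front wall and 10 mm beyond the side walls, underside 134 mm above the cart top.
- gate (a joint): Opening angle of the gate (rad): 0 shut (level), about 0.60 at the start, resting on the bolt. One solid flat plate, 150 mm from hinge to front edge, 150 mm wide (75 mm either side of the pen's middle), 4 mm thick, steel frame with a smoked pane, 0.2 to 0.3 kg. Lightly damped: once free it falls and slams shut in about 0.4 s.
- gate_axis (a point): Point on the gate's hinge line, in the middle of its width: pen x +60 mm, y 0, 134 mm above the cart top. The gate's underside lies in the plane through the hinge line. Axes as the pen's.
- gate_edge (a point): Middle of the gate's front (free) lower edge, on the underside; it moves with the gate on a 150 mm radius about gate_axis. At the start it is about 219 mm above the cart top and at pen x -64 mm. Its x axis points from this edge towards the hinge.
- post: Grey upright fixed post beside one front corner of the pen, at pen x -67 mm, y +95 or -95 mm (left or right, drawn anew). Origin on the cart top below the bolt; axes as the pen's. Column 20 mm (x 0 to +20) by 16 mm (y), 200 mm high, on a 50 x 30 x 5 mm foot. A 40 mm high, 16 mm thick steel stud stands at the mirrored place on the other side.
- bolt (a joint): Slide of the bolt along the post's y axis (m), positive to +y, 0 at the start, stops at +-0.020; stays where it is put, about 1 N to slide, no spring. Its inner end starts 63 mm from the pen's middle, 12 mm under the gate's side: slid outwards (away from the pen's middle) by 12 mm or more it lets the gate fall.
- bolt_mid (a point): Middle of the bolt in y, 18 mm in front (-x) of post x 0, 212 mm above the cart top; moves with the bolt; axes as the pen's. The bolt: steel bar on the post top, 64 mm long in y, x -13 to +13 mm from post x 0, 200 to 212 mm above the cart top. At each end a red upright tab, 22 to 32 mm from the middle in y, 20 mm wide in x about this point, 200 to 224 mm up, ahead of the gate's edge.
- coin_lever: Chrome coin return lever lying loose, about 90 mm long, 12 mm high. Origin on the underside near its middle. To be left alone; it lies 0.2 to 0.3 m from the pen's middle.
- bracket: Grey die-cast L-bracket standing loose, 60 x 45 mm, 40 mm high. Origin at the centre of its underside. To be left alone; beside the pen like the lever.
- coin_window: Smoky plastic coin window lying loose, 55 x 75 mm, 14 mm high. Origin at the centre of its underside. To be left alone; beside the pen like the lever.

How it is judged:
On the way, in this order (a step that is already met when the one before it is completed fails the run):
1. the bolt is being pushed out from under the gate while the gate still stands on it ((value of joint bolt above 0.007 m or value of joint bolt below -0.007 m) and value of joint gate above 0.5 rad).
2. the gate has come off the bolt and rests, caught, on the fingers above half of its fall (contact force between the fingers and gate above 0.2 N and value of joint gate between 0.28 and 0.585 rad and velocity of joint gate between -0.8 and 0.8 rad/s), for 0.15 s.
3. the gate is shut (value of joint gate below 0.02 rad), for 0.2 s.
At the end, for the whole second after the job is handed in: The gate is shut (within 0.02 rad, 3 mm at its edge) and at rest, the bolt stays slid out by more than 11 mm, and the lever, the bracket and the window are within 15 mm of where they lay (value of joint gate below 0.02 rad and velocity of joint gate above -0.1 rad/s and (value of joint bolt above 0.011 m or value of joint bolt below -0.011 m) and distance of each of coin_lever, bracket, coin_window from where it was at the start of the episode below 0.015 m); the robot touches nothing.
It fails at once if the gate is touched before the bolt has been slid from under it ((contact force between gate and the arm above 0.3 N or contact force between gate and the fingers above 0.3 N) and value of joint bolt between -0.005 and 0.005 m).
It fails at once if the gate is lifted above where it stood (value of joint gate above 0.7 rad).
It fails at once if the gate slams: it reaches the pen faster than 1 rad/s (15 cm/s at its edge) (value of joint gate below 0.06 rad and velocity of joint gate below -1 rad/s).
It fails at once if the coin lever, the bracket or the coin window is lifted or knocked away (distance of any of coin_lever, bracket, coin_window from where it was at the start of the episode above 0.02 m).
It fails at once if the gate is pinched or pressed hard by the fingers on its way down (over 19 N) (contact force between the fingers and gate above 19 N and value of joint gate above 0.02 rad).
It also fails if it takes over 51 s, if anything falls off the work surface, if the arm or the gripper's body presses on something with over 40 N, if the wrist force passes 120 N, or if a joint passes its speed limit or range.

## Working session

There is one attempt and no reset: what is moved stays moved. The work goes in short steps, Python scripts to look and compute and a tool call to move; the robot and the scene stay as the last step left them, time stands still between calls to the robot, and variables do not carry over. Pictures are saved under pics/ and viewed, and the job is handed in when it is done.

Besides the shell and the picture viewer there is one more tool, called by a JSON object that holds its "name" and its "arguments", one argument or row to a line. send_rows: Moves the arm, as the interface text tells. Its arguments: {"type":"object","properties":{"moves":{"type":"array","items":{"type":"object","properties":{"angular":{"type":"array","items":{"type":"number"}},"translation":{"type":"array","items":{"type":"number"}},"fingers":{"type":"number"}}}}},"required":["moves"]}

```bash
mkdir -p pics
python3 - <<'E'
from plant import arm, grab_frame, camera_params
import cv2,numpy as np
print(arm.state())
for n in("scene","top"):
    p,d=grab_frame(n);cv2.imwrite(f"pics/{n}0.png",p);np.savez(f"{n}0.npz",p=p,d=d,**camera_params(n));c=camera_params(n);print(n,c["K"],-c["R"].T@c["t"],c["R"])
E
```

```text
{'clock': 0.0, 'joint_positions': array([ 1.17491119e+00,  3.59463915e-01,  1.51143393e+00, -3.70210931e-05,
        1.27248562e+00, -1.15106015e-01]), 'qd': array([ 4.35813900e-04,  1.18621795e-05,  1.88241163e-03,  5.39679256e-04,
       -1.59591130e-04, -5.75731542e-04]), 'joint_torque': array([-3.01886772e-03, -5.15365648e+01, -2.70722544e+01,  6.74641365e-02,
        3.51301522e-02, -1.56913320e-04]), 'ee_pos': array([0.16601866, 0.57585618, 0.22183348]), 'tcp_rot': array([-3.13980963e+00, -1.70546238e-04,  2.86082429e+00]), 'wrist_force': array([ 0.76320523, -0.1680204 ,  0.26992969]), 'wrist_torque': array([ 0.02883934, -0.00029409, -0.03983637]), 'finger_gap': 0.08747472998322504}
scene [[387.60106435   0.         256.81668346]
 [  0.         387.60106435 200.66032161]
 [  0.           0.           1.        ]] [1.17446497 0.34753634 0.54860918] [[-0.5231136   0.8519308   0.02379233]
 [ 0.41368223  0.27822399 -0.86686702]
 [-0.74513031 -0.44362747 -0.49797138]]
top [[460.26292738   0.         252.00510371]
 [  0.         460.26292738 199.53382674]
 [  0.           0.           1.        ]] [0.52921121 0.02731136 1.23596088] [[-1.73336309e-02 -9.99849631e-01  5.11029506e-04]
 [-9.98540278e-01  1.72847775e-02 -5.11717619e-02]
 [ 5.11552342e-02 -1.39727598e-03 -9.98689736e-01]]
```

View pics/scene0.png

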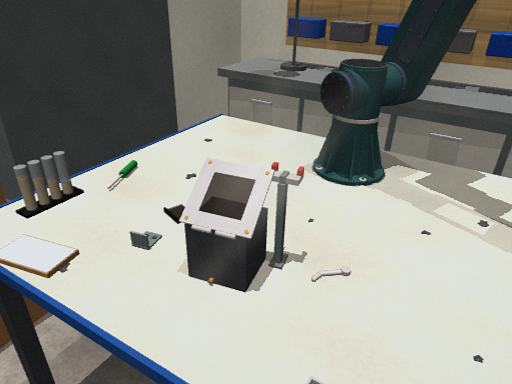

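View pics/top0.png

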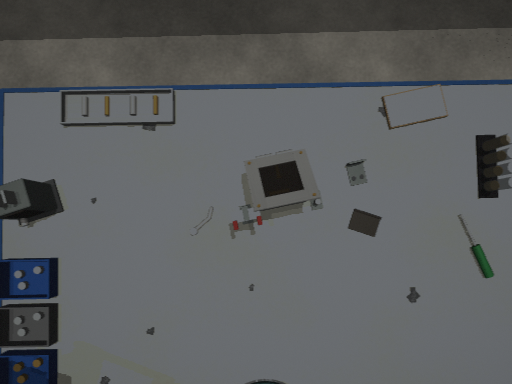

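The top view shows the gate around (282,180), with the post and red tabs at (236,226) and (260,221), so the post is on the +y side. The lever is at (203,222), the bracket at (356,172) and the window at (365,222). Next I'll measure the tabs and the gate.

```bash
cat > h.py <<'E'
import numpy as np,cv2
def load(n):
    z=np.load(n+"0.npz");return z["p"],z["d"],z["K"],z["R"],z["t"]
def pts(m,d,K,R,t):
    v,u=np.nonzero(m&(d>0));z=d[v,u]
    c=np.c_[(u-K[0,2])/K[0,0]*z,(v-K[1,2])/K[1,1]*z,z]
    return (c-t)@R
def ray(u,v,K,R,t,h):
    o=-R.T@t;w=R.T@np.array([(u-K[0,2])/K[0,0],(v-K[1,2])/K[1,1],1]);return o+w*(h-o[2])/w[2]
E
python3 - <<'E'
from h import *
np.set_printoptions(precision=4,suppress=True)
for n in("top","scene"):
    p,d,K,R,t=load(n)
    hsv=cv2.cvtColor(p,cv2.COLOR_BGR2HSV)
    m=((hsv[...,0]<8)|(hsv[...,0]>172))&(hsv[...,1]>140)&(hsv[...,2]>70)
    k,l,s,c=cv2.connectedComponentsWithStats(m.astype(np.uint8))
    for i in range(1,k):
        if s[i,4]>10:
            P=pts(l==i,d,K,R,t);print(n,s[i],c[i],ray(*c[i],K,R,t,.224),np.median(P,0),P.min(0),P.max(0))
    # gate plane
    if n=="top":
        x0,x1,y0,y1=235,330,140,225
    else: x0,x1,y0,y1=180,275,155,240
    P=pts(np.ones(d.shape,bool),np.where(np.add.outer(np.zeros(d.shape[0]),np.arange(512))>=0,d,0),K,R,t)
    msk=np.zeros(d.shape,bool);msk[y0:y1,x0:x1]=1
    P=pts(msk&((hsv[...,1]<60)&(hsv[...,2]>100)),d,K,R,t);P=P[P[:,2]>.125]
    print(len(P),P.min(0),P.max(0))
    np.save(n+"gate.npy",P)
    for zz in np.arange(.13,.24,.01):
        q=P[abs(P[:,2]-zz)<.005]
        if len(q): print(round(zz,3),len(q),q.mean(0),q[:,0].min(),q[:,0].max(),q[:,1].min(),q[:,1].max())
p,d,K,R,t=load("top");cv2.imwrite("pics/topz.png",cv2.resize(p[130:250,170:340],None,fx=4.5,fy=4.5,interpolation=2))
p,d,K,R,t=load("scene");cv2.imwrite("pics/scz.png",cv2.resize(p[150:290,170:330],None,fx=4,fy=4,interpolation=2))
E
```

```text
top [257 216   5   9  33] [258.9697 219.8485] [0.5361 0.0114 0.224 ] [0.5358 0.0113 0.2244] [ 0.527   0.0068 -0.0002] [0.5446 0.0156 0.2303]
top [233 221   5   9  34] [235.1765 225.    ] [0.5257 0.0638 0.224 ] [0.5257 0.0642 0.2233] [0.5144 0.0598 0.0068] [0.5345 0.0749 0.2267]
312 [ 0.5269 -0.1255  0.1315] [0.7058 0.0644 0.2246]
0.13 15 [ 0.6973 -0.0422  0.1338] 0.6766496018744147 0.7058224725753413 -0.10162264974793381 0.0434913316698339
0.14 52 [ 0.6934 -0.0289  0.1374] 0.6724621340669218 0.7051948002179057 -0.10348345037355566 0.03614934217309724
0.15 17 [ 0.677  -0.0519  0.1501] 0.6524013325470615 0.6959756801750796 -0.10843548794853325 0.04108368463186375
0.16 10 [ 0.6714 -0.0969  0.1591] 0.662915765884508 0.6805628542026665 -0.11155910808380663 0.0009214792500955926
0.17 8 [ 0.6578 -0.1116  0.1707] 0.6497740858654799 0.6669158317100004 -0.11445341365197148 -0.10858205620921184
0.18 7 [ 0.6411 -0.0953  0.1802] 0.6236017149461301 0.6495168942768611 -0.11539548444712466 0.015932875312954585
0.19 5 [ 0.6317 -0.1163  0.1915] 0.626733958429703 0.6365037943187288 -0.11794726246062054
[... 1129 characters left out ...]
62211942970836
0.17 259 [ 0.6473 -0.0374  0.1698] 0.6234086816177278 0.6685689970805998 -0.11504592125724773 0.034460200658078095
0.18 254 [ 0.6324 -0.0384  0.1799] 0.6099400075742784 0.6555034494286788 -0.11929737123952017 0.030893761873679523
0.19 244 [ 0.618  -0.0412  0.19  ] 0.5971417169531039 0.6390481440637866 -0.12029449250521118 0.02821707907983779
0.2 304 [ 0.6017 -0.0423  0.2005] 0.5661467632724928 0.625523047706862 -0.12495477230337679 0.02557172137445781
0.21 556 [ 0.5889 -0.0474  0.21  ] 0.5487092054594573 0.6114609854736766 -0.12739984477983549 0.024028925302507154
0.22 320 [ 0.5774 -0.05    0.2184] 0.5498194158327057 0.5952961674472932 -0.13027926831503542 0.020241885395391155
```

View pics/topz.png

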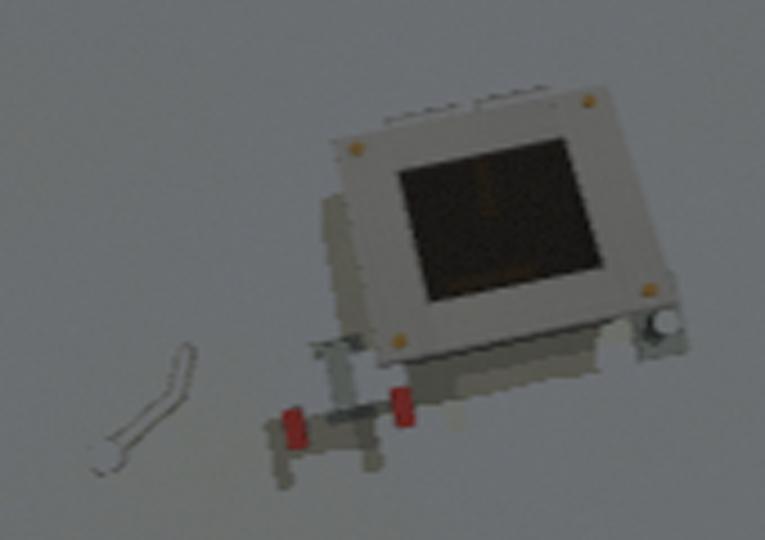

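View pics/scz.png

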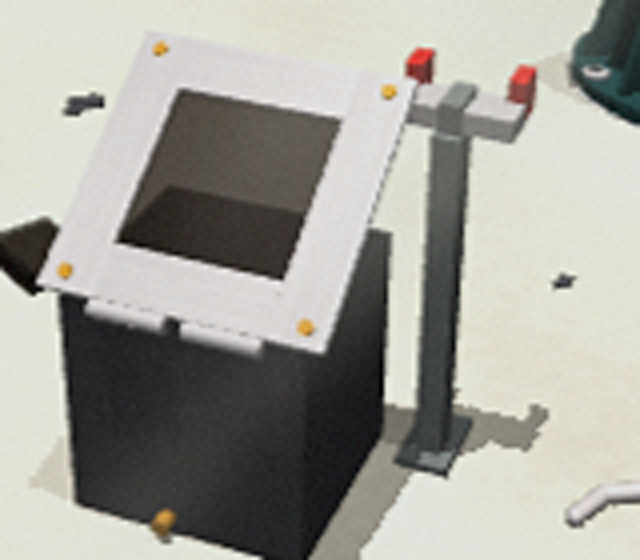

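```bash
cat >> h.py <<'E'
from scipy.spatial.transform import Rotation as Ro
PSI=0.18
def target(tau,psi):
    t=np.radians(tau);c,s=np.cos(psi),np.sin(psi)
    x=np.array([-s,c,0]);z=np.array([np.cos(t)*c,np.cos(t)*s,-np.sin(t)]);return np.c_[x,np.cross(z,x),z]
def delta(st,p,Rt):
    R0=Ro.from_euler('xyz',st["tcp_rot"]).as_matrix()
    return (R0.T@(np.array(p)-st["ee_pos"])*100).round(2),np.degrees(Ro.from_matrix(R0.T@Rt).as_rotvec()).round(2)
E
python3 - <<'E'
from h import *
from plant import arm
np.set_printoptions(precision=4,suppress=True)
P=np.load("scenegate.npy")
P=P[(P[:,2]>.145)&(P[:,2]<.215)]
for _ in range(5):
    c=P.mean(0);n=np.linalg.svd(P-c)[2][2];n*=np.sign(n[2]);e=(P-c)@n
    P=P[abs(e)<max(2.5*e.std(),.002)]
yaw=np.arctan2(n[1],n[0]);th=np.arccos(n[2]);print(len(P),"yaw",yaw,"theta",th,e.std(),c)
# hinge line from tab positions
for psi in (yaw,.195):
    for mid in ([.5309,.0376],[.539,.0378]):
        R=np.array([[np.cos(psi),-np.sin(psi)],[np.sin(psi),np.cos(psi)]])
        pc=np.array(mid)-R@[-.085,.095]
        # gate edges in pen frame
        q=(P[:,:2]-pc)@R
        r=(.06-q[:,0])
        ang=np.arctan2(P[:,2]-.134-.004/np.cos(th),r)
        print(psi,mid,"pen",pc,"y range",np.percentile(q[:,1],[.5,99.5]),"theta from hinge",np.median(ang),ang[:3])
print(delta(arm.state(),[.40,.0,.36],target(45,.18)))
E
```

```text
2401 yaw 0.18288739968440185 theta 0.595120716523258 0.0010603163287555826 [ 0.6334 -0.0399  0.1795]
0.18288739968440185 [0.5309, 0.0376] pen [ 0.6318 -0.0404] y range [-0.0784  0.0717] theta from hinge 0.6095393205994646 [0.5907 0.5943 0.5959]
0.18288739968440185 [0.539, 0.0378] pen [ 0.6399 -0.0402] y range [-0.0771  0.073 ] theta from hinge 0.5501666268011574 [0.5596 0.5622 0.5639]
0.195 [0.5309, 0.0376] pen [ 0.6327 -0.0391] y range [-0.0794  0.0708] theta from hinge 0.6001693414025216 [0.5824 0.5855 0.5873]
0.195 [0.539, 0.0378] pen [ 0.6408 -0.0389] y range [-0.078   0.0722] theta from hinge 0.5427054427165261 [0.5521 0.5544 0.5561]
(array([-38.44, -48.88, -13.74]), array([-40.28, -24.88,  60.18]))
```

{"name": "send_rows", "arguments": {
  "moves": [
    {"translation":[-38.5,-48.9,-13.7],"angular":[-40.3,-24.9,60.2],"fingers":1},
    {"translation":[-38.5,-48.9,-13.7],"angular":[-40.3,-24.9,60.2],"fingers":1},
    {"translation":[-38.5,-48.9,-13.7],"angular":[-40.3,-24.9,60.2],"fingers":1},
    {"translation":[-38.5,-48.9,-13.7],"angular":[-40.3,-24.9,60.2],"fingers":1},
    {"translation":[-38.5,-48.9,-13.7],"angular":[-40.3,-24.9,60.2],"fingers":1},
    {"translation":[-38.5,-48.9,-13.7],"angular":[-40.3,-24.9,60.2],"fingers":1},
    {"translation":[-38.5,-48.9,-13.7],"angular":[-40.3,-24.9,60.2],"fingers":1},
    {"translation":[-38.5,-48.9,-13.7],"angular":[-40.3,-24.9,60.2],"fingers":1}
  ]
}}

```text
clock: 0.9
ee_pos: [0.3129, 0.2128, 0.3087]
tcp_rot: [2.426, 0.038, 1.856]
wrist_force: [1.2, -0.2, 0.2]
finger_gap: 0.0274
```

Run:
```python
from h import *
from plant import arm
np.set_printoptions(precision=4,suppress=True)
s=arm.state();print(s)
print(delta(s,[.40,.0,.36],target(45,.183)))
```

```text
{'clock': 0.9, 'joint_positions': array([ 0.72  , -0.3793,  2.2569, -0.5082,  0.6704,  0.7259]), 'qd': array([-1.129 , -0.7699,  0.5788, -0.4965, -0.6385,  0.6137]), 'joint_torque': array([  7.9595,   0.3984, -30.3885,  -0.8239,  -1.8377,  -0.5053]), 'ee_pos': array([0.3129, 0.2128, 0.3087]), 'tcp_rot': array([2.4258, 0.0383, 1.8564]), 'wrist_force': array([ 1.2331, -0.1923,  0.1682]), 'wrist_torque': array([-0.0859,  0.3318, -0.0188]), 'finger_gap': 0.02742232265095525}
(array([-23.05,   4.57,  -1.66]), array([-3.87, -2.41,  5.8 ]))
```

{"name": "send_rows", "arguments": {
  "moves": [
    {"translation":[0,0,0],"angular":[0,0,0],"fingers":1}
  ]
}}

```text
clock: 1.0
ee_pos: [0.312, 0.2092, 0.307]
tcp_rot: [2.429, 0.04, 1.852]
wrist_force: [0.1, 0.2, 0.1]
finger_gap: 0.0192
```

Run:
```python
from h import *
from plant import arm
np.set_printoptions(precision=4,suppress=True)
s=arm.state();print(s["joint_positions"],s["ee_pos"],s["tcp_rot"],s["finger_gap"])
print(delta(s,[.42,.0,.36],target(45,.183)))
```

```text
[ 0.7148 -0.3821  2.2605 -0.5074  0.6727  0.724 ] [0.312  0.2092 0.307 ] [2.4287 0.0404 1.8516] 0.019216213610205982
(array([-23.29,   6.31,  -0.3 ]), array([-4.04, -2.12,  5.68]))
```

{"name": "send_rows", "arguments": {
  "moves": [
    {"translation":[-23.3,6.3,-0.3],"angular":[-4.0,-2.1,5.7],"fingers":1},
    {"translation":[-23.3,6.3,-0.3],"angular":[-4.0,-2.1,5.7],"fingers":1},
    {"translation":[-23.3,6.3,-0.3],"angular":[-4.0,-2.1,5.7],"fingers":1},
    {"translation":[-23.3,6.3,-0.3],"angular":[-4.0,-2.1,5.7],"fingers":1},
    {"translation":[-23.3,6.3,-0.3],"angular":[-4.0,-2.1,5.7],"fingers":1},
    {"translation":[-23.3,6.3,-0.3],"angular":[-4.0,-2.1,5.7],"fingers":1},
    {"translation":[-23.3,6.3,-0.3],"angular":[-4.0,-2.1,5.7],"fingers":1}
  ]
}}

```text
clock: 1.7
ee_pos: [0.3589, 0.0892, 0.3135]
tcp_rot: [2.414, -0.011, 1.755]
wrist_force: [-0.6, -1.1, -1.3]
finger_gap: 0.0003
```

Run:
```python
from h import *
from plant import arm,grab_frame,camera_params
np.set_printoptions(precision=4,suppress=True)
s=arm.state();print(s["joint_positions"],s["ee_pos"],s["tcp_rot"],s["finger_gap"])
print(delta(s,[.42,.0,.36],target(45,.183)))
c=camera_params("wrist");p,d=grab_frame("wrist");np.savez("wrist0.npz",p=p,d=d,**c);cv2.imwrite("pics/w0.png",p)
p,d=grab_frame("scene");cv2.imwrite("pics/s1.png",p)
```

```text
[-0.286  -0.5288  2.2991  0.4659  0.7592 -0.7062] [0.3589 0.0892 0.3135] [ 2.4137 -0.0113  1.7555] 0.0003257570022797327
(array([-9.84,  6.43, -0.64]), array([-3.3 , -0.54, -0.38]))
```

View pics/w0.png

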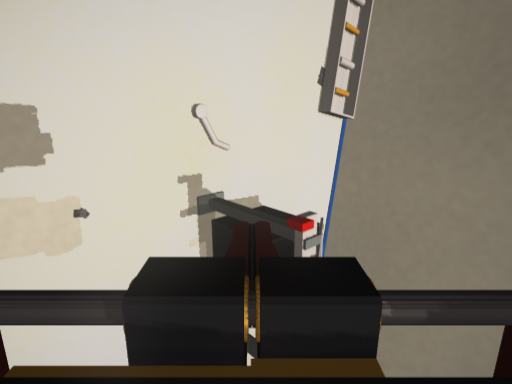

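View pics/s1.png

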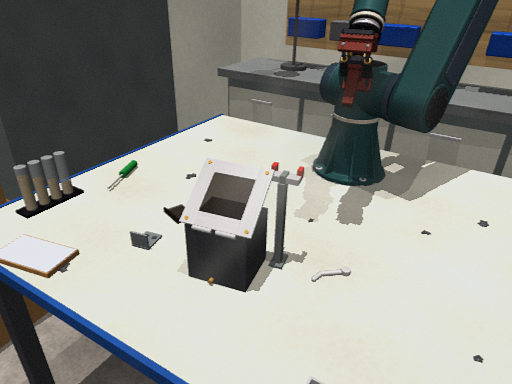

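{"name": "send_rows", "arguments": {
  "moves": [
    {"translation":[-9.8,6.4,-0.6],"angular":[-3.3,-0.5,-0.4],"fingers":1},
    {"translation":[-9.8,6.4,-0.6],"angular":[-3.3,-0.5,-0.4],"fingers":1},
    {"translation":[-9.8,6.4,-0.6],"angular":[-3.3,-0.5,-0.4],"fingers":1},
    {"translation":[-9.8,6.4,-0.6],"angular":[-3.3,-0.5,-0.4],"fingers":1},
    {"translation":[-9.8,6.4,-0.6],"angular":[-3.3,-0.5,-0.4],"fingers":1},
    {"translation":[-9.8,6.4,-0.6],"angular":[-3.3,-0.5,-0.4],"fingers":1}
  ]
}}

```text
clock: 2.4
ee_pos: [0.4186, 0.0023, 0.3576]
tcp_rot: [2.36, -0.003, 1.755]
wrist_force: [0.4, -0.4, -0.3]
finger_gap: 0.0003
```

Run:
```python
from h import *
from plant import arm,grab_frame,camera_params
np.set_printoptions(precision=4,suppress=True)
s=arm.state();print(s["joint_positions"],s["ee_pos"],s["tcp_rot"],s["finger_gap"])
print(delta(s,[.45,.0,.34],target(45,.183)))
c=camera_params("wrist");p,d=grab_frame("wrist");np.savez("wrist0.npz",p=p,d=d,**c);cv2.imwrite("pics/w1.png",p)
```

```text
[-0.7379 -0.4362  2.1969  0.739   0.9879 -1.2162] [0.4186 0.0023 0.3576] [ 2.3601 -0.0027  1.7547] 0.00028654867804156817
(array([-0.81,  0.92,  3.39]), array([-0.23, -0.15, -0.07]))
```

View pics/w1.png

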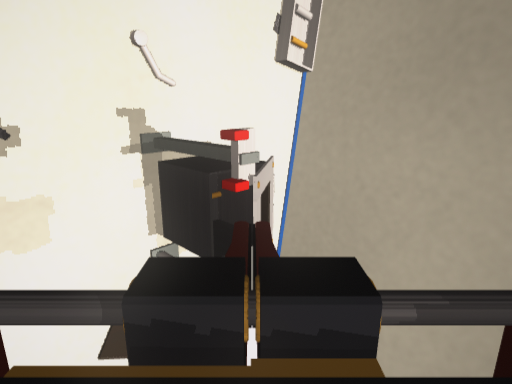

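Run:
```python
from h import *
np.set_printoptions(precision=4,suppress=True)
p,d,K,R,t=load("wrist")
print(K,-R.T@t)
hsv=cv2.cvtColor(p,cv2.COLOR_BGR2HSV)
m=((hsv[...,0]<8)|(hsv[...,0]>172))&(hsv[...,1]>140)&(hsv[...,2]>150)
k,l,s,c=cv2.connectedComponentsWithStats(m.astype(np.uint8))
psi=.183;Rp=np.array([[np.cos(psi),-np.sin(psi)],[np.sin(psi),np.cos(psi)]])
for i in range(1,k):
    if s[i,4]>30:
        P=pts(l==i,d,K,R,t)
        top=P[P[:,2]>.2205];q=top[:,:2]@Rp
        print(s[i],c[i],np.median(P,0),P[:,2].max(),len(top),top.mean(0),"penrot range",np.percentile(q,[3,97],axis=0))
cv2.imwrite("pics/wz.png",cv2.resize(p[110:270,130:290],None,fx=3.7,fy=3.7,interpolation=2))
cv2.imwrite("pics/wm.png",(m*255).astype(np.uint8))
```

```text
[[328.8339   0.     251.6015]
 [  0.     328.8339 191.035 ]
 [  0.       0.       1.    ]] [0.294  0.051  0.4735]
[234 130  15  11 139] [240.7698 134.741 ] [0.5276 0.062  0.2244] 0.2260032811031168 134 [0.5275 0.0619 0.2244] penrot range [[ 0.5211 -0.0396]
 [ 0.54   -0.0309]]
[235 181  14  11 127] [241.4646 185.8976] [0.5372 0.0089 0.2245] 0.22589343102413112 127 [0.5376 0.009  0.2245] penrot range [[ 0.5216 -0.0936]
 [ 0.54   -0.0848]]
```

View pics/wz.png

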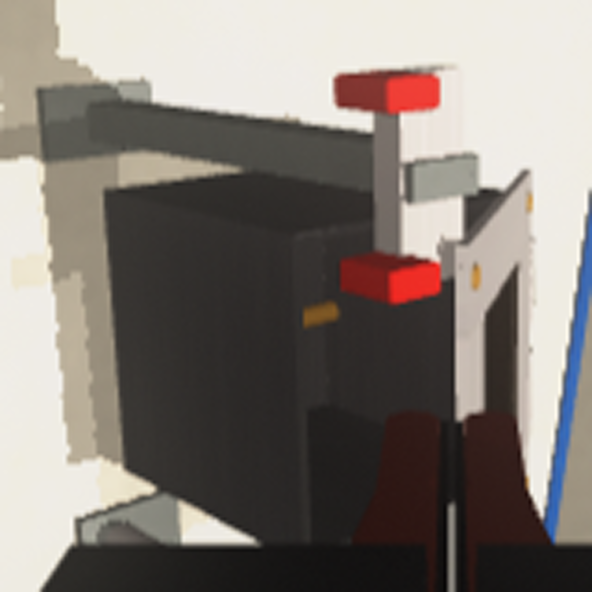

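Run:
```python
from h import *
np.set_printoptions(precision=4,suppress=True)
p,d,K,R,t=load("wrist")
m=np.zeros(d.shape,bool);m[215:262,215:290]=1
P=pts(m,d,K,R,t)
R0=Ro.from_euler('xyz',[ 2.3601,-0.0027,1.7547]).as_matrix()
q=(P-[0.4186,0.0023,0.3576])@R0
q=q[(np.abs(q)<.12).all(1)]
print(len(q))
for a in np.arange(-.1,.02,.01):
    s=q[(q[:,2]>=a)&(q[:,2]<a+.01)]
    if len(s): print(round(a,3),len(s),s.min(0),s.max(0))
```

```text
1814
-0.09 303 [ 0.0319 -0.0086 -0.0891] [ 0.0334  0.0105 -0.0843]
-0.05 91 [ 0.0088 -0.0094 -0.0451] [ 0.0114  0.0116 -0.04  ]
-0.04 476 [ 0.0087 -0.01   -0.04  ] [ 0.0117  0.0118 -0.0301]
-0.03 407 [ 0.0007 -0.0085 -0.03  ] [ 0.0113  0.0103 -0.02  ]
-0.02 302 [ 0.0053 -0.0083 -0.02  ] [ 0.0113  0.01   -0.01  ]
-0.01 232 [ 0.0079 -0.0082 -0.0099] [ 0.0115  0.0099 -0.    ]
-0.0 3 [ 0.0086 -0.0004  0.0002] [0.0089 0.0022 0.0012]
```

```bash
cat >> h.py <<'E'
PSI=.183
RP=np.array([[np.cos(PSI),-np.sin(PSI)],[np.sin(PSI),np.cos(PSI)]]);PC=np.array([.634,-.0425])
def w(x,y,z): return np.r_[PC+RP@[x/1e3,y/1e3],z/1e3]
def pen(p): return np.r_[RP.T@(p[:2]-PC),p[2]]*1e3
E
cat > st.py <<'E'
import sys
from h import *
from plant import arm
np.set_printoptions(precision=3,suppress=True)
s=arm.state();R=Ro.from_euler('xyz',s["tcp_rot"]).as_matrix()
print(s["clock"],"q",s["joint_positions"],"pen",pen(s["ee_pos"]),"F",s["wrist_force"],"roterr",np.degrees(Ro.from_matrix(R.T@target(45,PSI)).as_rotvec()))
if len(sys.argv)>1: print(delta(s,w(*map(float,sys.argv[1:4])),target(45,PSI)))
E
python3 st.py -112.8 45 241
```

```text
2.45 q [-0.738 -0.437  2.197  0.74   0.988 -1.217] pen [-203.724   83.629  357.615] F [ 0.572 -0.05  -0.174] roterr [-0.202 -0.164 -0.034]
(array([-3.91, -1.76, 14.67]), array([-0.2 , -0.16, -0.03]))
```

{"name": "send_rows", "arguments": {
  "moves": [
    {"translation":[-3.9,-1.8,3],"angular":[-0.2,-0.2,0],"fingers":1},
    {"translation":[-3.9,-1.8,6],"angular":[-0.2,-0.2,0],"fingers":1},
    {"translation":[-3.9,-1.8,9],"angular":[-0.2,-0.2,0],"fingers":1},
    {"translation":[-3.9,-1.8,12],"angular":[-0.2,-0.2,0],"fingers":1},
    {"translation":[-3.9,-1.8,14.7],"angular":[-0.2,-0.2,0],"fingers":1},
    {"translation":[-3.9,-1.8,14.7],"angular":[-0.2,-0.2,0],"fingers":1},
    {"translation":[-3.9,-1.8,14.7],"angular":[-0.2,-0.2,0],"fingers":1}
  ]
}}

```text
clock: 3.15
ee_pos: [0.5151, -0.0193, 0.2417]
tcp_rot: [2.356, 0.0, 1.753]
wrist_force: [0.5, 0.1, -0.6]
finger_gap: 0.0005
```

```bash
cat > look.py <<'E'
import sys
from h import *
from plant import arm,grab_frame,camera_params
for n in sys.argv[2:]:
    c=camera_params(n);p,d=grab_frame(n);np.savez(f"{n}{sys.argv[1]}.npz",p=p,d=d,**c)
    if n=="scene": p=cv2.resize(p[120:300,150:350],None,fx=3,fy=3,interpolation=2)
    cv2.imwrite(f"pics/{n}{sys.argv[1]}.png",p)
E
python3 look.py 2 wrist scene; python3 st.py -63.3 45 191.5
```

```text
3.25 q [-0.538 -0.015  2.288  1.178  0.528 -1.678] pen [-112.495   42.74   243.16 ] F [ 0.265 -0.013 -0.238] roterr [0.18  0.225 0.011]
(array([ 0.25, -0.2 ,  7.13]), array([0.18, 0.22, 0.01]))
```

View pics/wrist2.png

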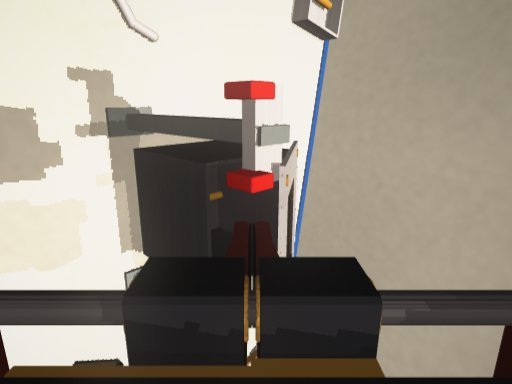

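View pics/scene2.png

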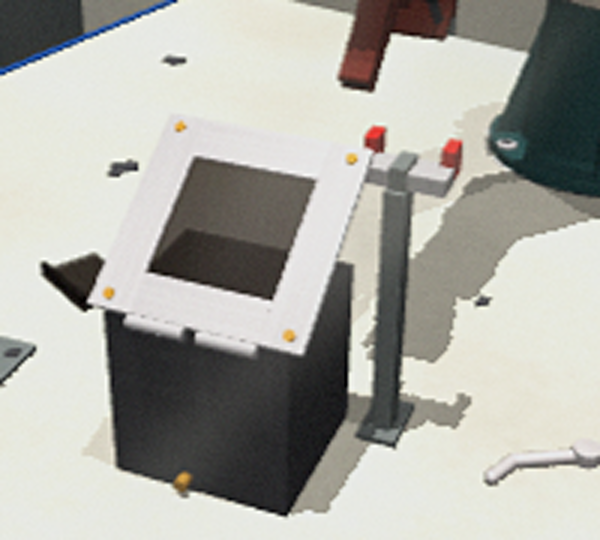

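```bash
cat > fk.py <<'E'
from h import *
from scipy.optimize import least_squares
rz=lambda a:Ro.from_euler('z',a).as_matrix()
ry=lambda a:Ro.from_euler('y',a).as_matrix()
S=[([1.17491,.359464,1.511434,0,1.272486,-.115106],[.16602,.57586,.22183],[-3.1398,-.00017,2.86082]),
([.7148,-.3821,2.2605,-.5074,.6727,.7240],[.3120,.2092,.3070],[2.4287,.0404,1.8516]),
([.7200,-.3793,2.2569,-.5082,.6704,.7259],[.3129,.2128,.3087],[2.4258,.0383,1.8564]),
([-.286,-.5288,2.2991,.4659,.7592,-.7062],[.3589,.0892,.3135],[2.4137,-.0113,1.7555]),
([-.7379,-.4362,2.1969,.739,.9879,-1.2162],[.4186,.0023,.3576],[2.3601,-.0027,1.7547]),
([-.538,-.015,2.288,1.178,.528,-1.678],[.5151,-.0193,.2417],[2.356,0,1.753])]
# p: d1,a1,lat,L2,offx3,L4,Lt,s4(sign handled)
def fk(q,p,s=(1,1,1,1)):
    d1,a1,lat,L2,e,L4,Lt,yo=p
    R=rz(q[0]);x=np.array([0,0,d1])+R@[a1,lat,0]
    R=R@ry(q[1]);x=x+R@[0,0,L2]
    R=R@ry(q[2]);x=x+R@[e,0,L4]
    R=R@rz(s[0]*q[3])@ry(q[4]);R=R@rz(s[1]*q[5]+yo);x=x+R@[0,0,Lt]
    return x,R
if __name__=="__main__":
    best=None
    for s in [(1,1),(1,-1),(-1,1),(-1,-1)]:
        def f(p):
            o=[]
            for q,x,r in S:
                X,R=fk(q,p,s);Rm=Ro.from_euler('xyz',r).as_matrix()
                o+=list((X-x)*5)+list((R[:,2]-Rm[:,2]))+list(R[:,0]-Rm[:,0])
            return o
        for yo in(0,1.57,3.14,-1.57):
            r=least_squares(f,[.35,0,0,.4,0,.4,.25,yo]);
            if best is None or r.cost<best[0]: best=(r.cost,s,r.x)
    print(best)
    for q,x,r in S: print(np.round((fk(q,best[2],best[1])[0]-x)*1e3,1))
E
python3 fk.py
```

```text
(np.float64(2.359366406722849e-05), (1, 1), array([ 0.26847929, -0.0031188 ,  0.06903645,  0.61146953,  0.1134541 ,
        0.43712098,  0.38165539,  1.57097942]))
[-0.1  0.1 -0.2]
[-0.  -0.  -0.1]
[-0.1 -0.1 -0.2]
[0.1 0.2 0.2]
[0.3 0.2 0.2]
[-0.3 -0.6  0.1]
```

```bash
cat > ik.py <<'E'
from fk import *
PR=np.array([0.26847929,-0.0031188,0.06903645,0.61146953,0.1134541,0.43712098,0.38165539,1.57097942])
lo=np.array([-2.97,-1.01,.21,-.96,.2,-2.98]);hi=np.array([2.97,2.36,2.38,4.11,2.71,2.98])
def ik(x,R,q0):
    def f(q):
        X,r=fk(q,PR);return np.r_[(X-x)*5,(r-R).ravel()]
    r=least_squares(f,np.clip(q0,lo+.001,hi-.001),bounds=(lo,hi));return r.x,r.cost
if __name__=="__main__":
    np.set_printoptions(precision=3,suppress=True)
    for tau in(40,45,50,55,60,65):
      for psi in (.183,):
        t=np.radians(tau);u=np.array([np.cos(t),-np.sin(t)]);n=np.array([np.sin(t),np.cos(t)])
        print("tau",tau)
        q=np.array([-.538,-.015,2.288,1.178,.528,-1.678])
        for th,g,y,s in((.6,10,45,20),(.6,10,64,20),(.5,0,64,20),(.3,0,45,20),(.15,0,25,20),(0,0,25,20),(0,10,25,20)):
            E=np.array([60-150*np.cos(th),134+150*np.sin(th)]);p=E-(9+g)*n+s*u
            q,c=ik(w(p[0],y,p[1]),target(tau,psi),q);print(th,p.round(1),y,q,"%.1e"%c)
E
python3 ik.py
```

```text
tau 40
0.6 [-60.7 191.3] 45 [-0.465  0.224  2.338  1.904  0.511 -2.401] 6.3e-20
0.6 [-60.7 191.3] 64 [-0.408  0.217  2.352  1.983  0.485 -2.438] 6.0e-26
0.5 [-62.1 186.2] 64 [-0.411  0.232  2.361  2.019  0.496 -2.481] 3.8e-24
0.3 [-73.8 158.6] 45 [-0.491  0.306  2.38   2.04   0.564 -2.593] 3.2e-04
0.15 [-78.8 136.7] 25 [-0.558  0.375  2.38   2.037  0.617 -2.669] 8.4e-04
0 [-80.5 114.2] 25 [-0.56   0.437  2.38   2.087  0.638 -2.743] 2.5e-03
0 [-86.9 106.6] 25 [-0.574  0.45   2.38   2.067  0.64  -2.743] 4.5e-03
tau 45
0.6 [-63.1 191.1] 45 [-0.424  0.178  2.273  1.565  0.415 -2.021] 1.9e-18
0.6 [-63.1 191.1] 64 [-0.369  0.17   2.285  1.619  0.381 -2.034] 4.8e-21
0.5 [-63.9 185.4] 64 [-0.371  0.185  2.294  1.674  0.383 -2.094] 8.6e-25
0.3 [-75.5 157.8] 45 [-0.449  0.258  2.334  1.845  0.449 -2.351] 8.9e-24
0.15 [-80.5 135.9] 25 [-0.514  0.328  2.349  1.925  0.505 -2.505] 6.5e-21
0 [-82.2 113.5] 25 [-0.518  0.399  2.373  2.069  0.546 -2.676] 2.4e-24
0 [-89.3 106.4] 25 [-0.532  0.412  2.38   2.068  0.555 -2.694] 1.3e-04
tau 50
0.6 [-65.5 191.2] 45 [-0.384  0.151  2.206  1.142  0.389 -1.566
[... 1289 characters left out ...]
 0.24   2.152  0.761  0.397 -1.221] 3.1e-19
0 [-87.8 112.2] 25 [-0.383  0.288  2.178  0.901  0.349 -1.373] 1.2e-18
0 [-96.5 107.2] 25 [-0.396  0.291  2.199  0.959  0.341 -1.446] 4.1e-22
tau 65
0.6 [-72.6 192.5] 45 [-0.277  0.151  2.001  0.329  0.62  -0.693] 6.0e-29
0.6 [-72.6 192.5] 64 [-0.233  0.143  2.01   0.304  0.607 -0.633] 5.6e-18
0.5 [-71.3 184. ] 64 [-0.232  0.159  2.018  0.314  0.584 -0.644] 3.7e-21
0.3 [-83.  156.4] 45 [-0.289  0.198  2.063  0.396  0.521 -0.782] 2.5e-19
0.15 [-88.  134.5] 25 [-0.341  0.24   2.085  0.476  0.48  -0.912] 3.7e-22
0 [-89.7 112.1] 25 [-0.344  0.283  2.111  0.548  0.42  -0.993] 1.5e-22
0 [-98.8 107.8] 25 [-0.356  0.282  2.132  0.579  0.407 -1.038] 3.6e-25
```

```bash
sed -i 's/target(45,PSI)/target(55,PSI)/g' st.py; python3 st.py -108 45 249
```

```text
3.25 q [-0.538 -0.015  2.288  1.178  0.528 -1.678] pen [-112.495   42.74   243.16 ] F [ 0.265 -0.013 -0.238] roterr [10.18   0.225 -0.009]
(array([ 0.23,  0.73, -0.09]), array([10.18,  0.23, -0.01]))
```

{"name": "send_rows", "arguments": {
  "moves": [
    {"translation":[0.2,0.7,0],"angular":[5,0.2,0],"fingers":1},
    {"translation":[0.2,0.7,0],"angular":[10.2,0.2,0],"fingers":1},
    {"translation":[0.2,0.7,0],"angular":[10.2,0.2,0],"fingers":1},
    {"translation":[0.2,0.7,0],"angular":[10.2,0.2,0],"fingers":1}
  ]
}}

```text
clock: 3.65
ee_pos: [0.5227, -0.0206, 0.251]
tcp_rot: [2.527, 0.006, 1.752]
wrist_force: [-0.1, -0.5, 1.0]
finger_gap: 0.0008
```

```bash
python3 st.py -67.9 45 191.4
```

```text
3.65 q [-0.412 -0.024  2.121  0.6    0.599 -1.019] pen [-105.49    41.774  250.974] F [-0.125 -0.47   1.044] roterr [0.188 0.33  0.092]
(array([ 0.36, -0.36,  7.03]), array([0.19, 0.33, 0.09]))
```

{"name": "send_rows", "arguments": {
  "moves": [
    {"translation":[0.1,-0.3,1.5],"angular":[0,0,0],"fingers":1},
    {"translation":[0.1,-0.3,3],"angular":[0,0,0],"fingers":1},
    {"translation":[0.1,-0.3,4],"angular":[0,0,0],"fingers":1},
    {"translation":[0.1,-0.3,4],"angular":[0,0,0],"fingers":1},
    {"translation":[0.1,-0.3,4],"angular":[0,0,0],"fingers":1}
  ]
}}

```text
clock: 4.15
ee_pos: [0.5402, -0.0146, 0.2129]
tcp_rot: [2.532, -0.001, 1.751]
wrist_force: [-0.2, 0.9, -1.0]
finger_gap: 0.0006
```

```bash
python3 st.py -67.9 45 191.4; python3 look.py 3 wrist scene;python3 st.py -67.9 45 191.4
```

```text
4.15 q [-0.375  0.072  2.145  0.697  0.491 -1.106] pen [-87.18   44.491 212.878] F [-0.218  0.87  -0.969] roterr [-0.052  0.05  -0.136]
(array([0.05, 0.35, 2.86]), array([-0.05,  0.05, -0.14]))
4.25 q [-0.375  0.071  2.144  0.696  0.491 -1.105] pen [-86.833  44.208 213.394] F [ 0.309 -0.757  0.015] roterr [-0.008  0.091 -0.114]
(array([0.08, 0.29, 2.89]), array([-0.01,  0.09, -0.11]))
```

View pics/wrist3.png

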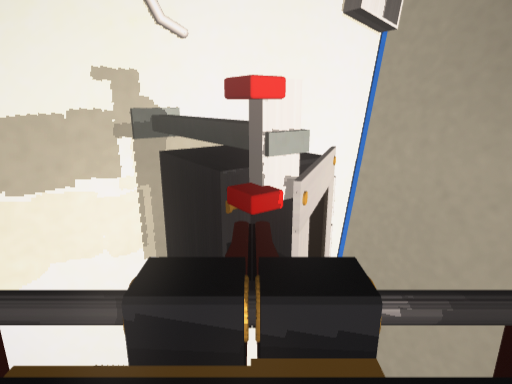

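View pics/scene3.png

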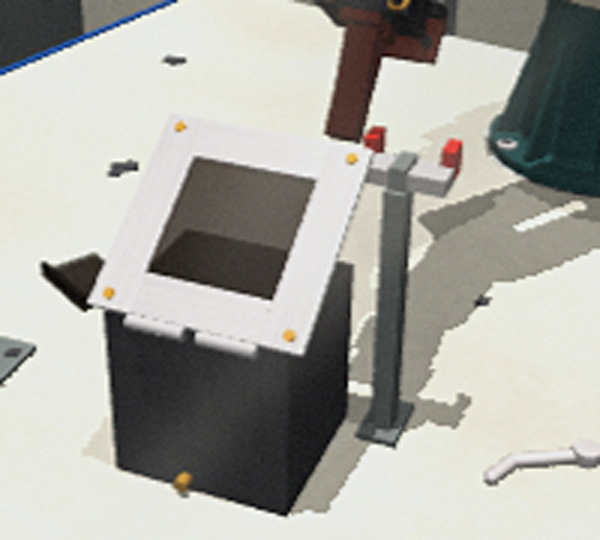

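Run:
```python
import h
from h import *
np.set_printoptions(precision=1,suppress=True)
z=np.load("wrist3.npz");p,d,K,R,t=[z[k] for k in("p","d","K","R","t")]
hsv=cv2.cvtColor(p,cv2.COLOR_BGR2HSV)
m=((hsv[...,0]<8)|(hsv[...,0]>172))&(hsv[...,1]>140)&(hsv[...,2]>150)
m[:170]=0;m[220:]=0
P=np.array([pen(x) for x in pts(m,d,K,R,t)])
print("tab",np.percentile(P,[3,50,97],axis=0))
g=np.zeros(d.shape,bool);g[180:257,285:312]=1
g&=(hsv[...,1]<60)&(hsv[...,2]>90)
P=np.array([pen(x) for x in pts(g,d,K,R,t)])
P=P[(P[:,2]>200)&(P[:,2]<235)&(P[:,0]<-40)]
for y in range(10,80,8):
    q=P[abs(P[:,1]-y)<4]
    if len(q):
        r=q[q[:,0]<np.percentile(q[:,0],30)];print(y,len(q),q.min(0),q.max(0),r.mean(0))
```

```text
tab [[-93.8  64.  223.5]
 [-85.5  68.4 224.6]
 [-75.7  72.4 225.5]]
18 4 [-43.3  19.5 208. ] [-40.   21.4 210.4] [-43.3  21.4 210.4]
26 54 [-58.5  22.2 208.3] [-40.4  30.  220.9] [-52.9  28.2 217. ]
34 188 [-64.2  30.  208. ] [-40.   37.9 223.5] [-62.7  34.4 220.4]
42 199 [-63.8  38.  208.4] [-40.7  45.9 223.3] [-62.5  42.  220.6]
50 214 [-64.   46.  208.1] [-40.3  54.  222.7] [-62.8  49.9 220.3]
58 181 [-64.1  54.  208.6] [-41.   61.9 223.3] [-62.9  58.  220.5]
66 288 [-63.9  62.1 208. ] [-40.   70.  223.2] [-62.8  66.2 218.3]
74 179 [-64.3  70.  208.9] [-41.3  74.9 222.8] [-62.9  72.3 218.1]
```

{"name": "send_rows", "arguments": {
  "moves": [
    {"translation":[0,0,1],"angular":[0,0,0],"fingers":1},
    {"translation":[0,0,2],"angular":[0,0,0],"fingers":1},
    {"translation":[0,0,2.9],"angular":[0,0,0],"fingers":1},
    {"translation":[0,0,2.9],"angular":[0,0,0],"fingers":1},
    {"translation":[0.3,0,2.9],"angular":[0,0,0],"fingers":1},
    {"translation":[0.3,0,2.9],"angular":[0,0,0],"fingers":1}
  ]
}}

```text
clock: 4.85
ee_pos: [0.5562, -0.0083, 0.1889]
tcp_rot: [2.532, -0.001, 1.752]
wrist_force: [0.8, 0.6, -0.5]
finger_gap: 0.0005
```

```bash
python3 st.py -67.9 45 191.4; python3 look.py 4 wrist scene;python3 st.py -67.9 60.5 191.4
```

```text
4.85 q [-0.34   0.14   2.149  0.777  0.419 -1.171] pen [-70.253  47.828 188.917] F [ 0.778  0.601 -0.522] roterr [-0.082  0.039 -0.105]
(array([-0.28,  0.34, -0.07]), array([-0.08,  0.04, -0.11]))
4.95 q [-0.34   0.14   2.149  0.777  0.419 -1.172] pen [-70.074  47.48  189.327] F [-0.356 -0.291 -0.473] roterr [-0.038  0.071 -0.098]
(array([ 1.3 ,  0.29, -0.05]), array([-0.04,  0.07, -0.1 ]))
```

View pics/wrist4.png

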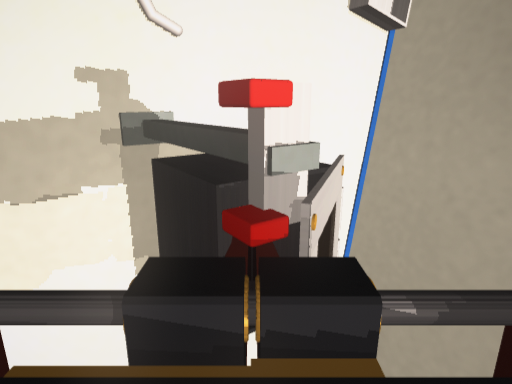

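View pics/scene4.png

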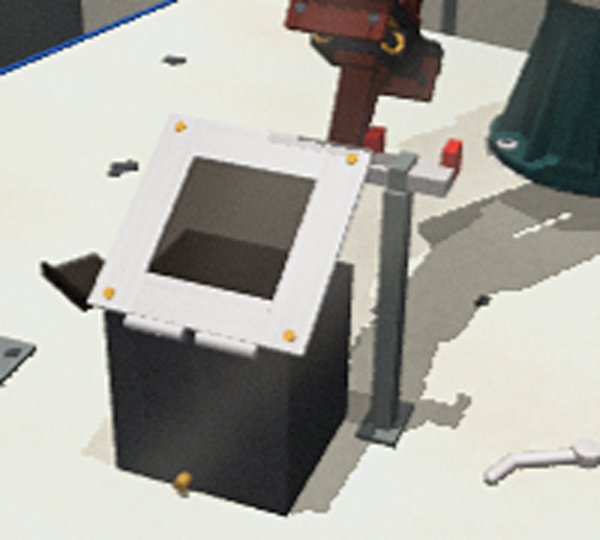

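{"name": "send_rows", "arguments": {
  "moves": [
    {"translation":[0.4,0,0],"angular":[0,0,0],"fingers":1},
    {"translation":[0.7,0,0],"angular":[0,0,0],"fingers":1},
    {"translation":[1.0,0,0],"angular":[0,0,0],"fingers":1},
    {"translation":[1.3,0,0],"angular":[0,0,0],"fingers":1},
    {"translation":[1.3,0,0],"angular":[0,0,0],"fingers":1}
  ]
}}

```text
clock: 5.45
ee_pos: [0.554, 0.0046, 0.1892]
tcp_rot: [2.532, -0.0, 1.752]
wrist_force: [0.0, 0.2, -0.2]
finger_gap: 0.0002
```

```bash
python3 st.py; python3 look.py 5 wrist scene;python3 st.py -67.9 60.5 191.4
cat > tab.py <<'E'
import sys
from h import *
np.set_printoptions(precision=1,suppress=True)
z=np.load(f"wrist{sys.argv[1]}.npz");p,d,K,R,t=[z[k] for k in("p","d","K","R","t")]
hsv=cv2.cvtColor(p,cv2.COLOR_BGR2HSV)
m=((hsv[...,0]<8)|(hsv[...,0]>172))&(hsv[...,1]>140)&(hsv[...,2]>150)
k,l,s,c=cv2.connectedComponentsWithStats(m.astype(np.uint8))
for i in range(1,k):
    if s[i,4]<60: continue
    P=np.array([pen(x) for x in pts(l==i,d,K,R,t)]);P=P[P[:,2]>222]
    if len(P): print("tab",s[i],np.percentile(P,[3,50,97],axis=0).tolist())
E
for i in 4 5; do python3 tab.py $i; done
```

```text
5.45 q [-0.306  0.135  2.156  0.76   0.4   -1.129] pen [-70.088  60.889 189.187] F [ 0.03   0.151 -0.245] roterr [-0.052  0.044 -0.095]
5.55 q [-0.306  0.135  2.156  0.76   0.4   -1.129] pen [-70.143  60.751 189.044] F [-0.283  0.465 -0.636] roterr [-0.068  0.034 -0.101]
(array([-0.02,  0.32, -0.06]), array([-0.07,  0.03, -0.1 ]))
tab [ 249   79   44   29 1182] [[-94.2658567837728, 117.2800007381924, 223.4150901014423], [-86.05314861128674, 121.86311984771055, 224.56177606804968], [-76.16202923294674, 126.29907640992411, 225.5334039333022]]
tab [251 216  38  29 728] [[-93.85418818398429, 64.61660390462468, 223.65456207345767], [-85.43414718920548, 68.74091282247943, 224.64672188939016], [-76.13802955686911, 72.41655848964099, 225.47129015458444]]
tab [ 248   92   44   28 1141] [[-94.36581499000927, 126.26001470962476, 223.42823290827596], [-86.09294027735812, 130.68993588648, 224.58494214191722], [-76.29184753475721, 135.10795239388236, 225.57891068073977]]
tab [250 226  38  29 558] [[-93.87161913455924, 74.1470875604024, 223.62689795118527], [-84.87339910049533, 78.48674683280515, 224.62424806401026], [-76.13113262528388, 81.24589937141887, 225.41841019942535]]
```

View pics/scene5.png

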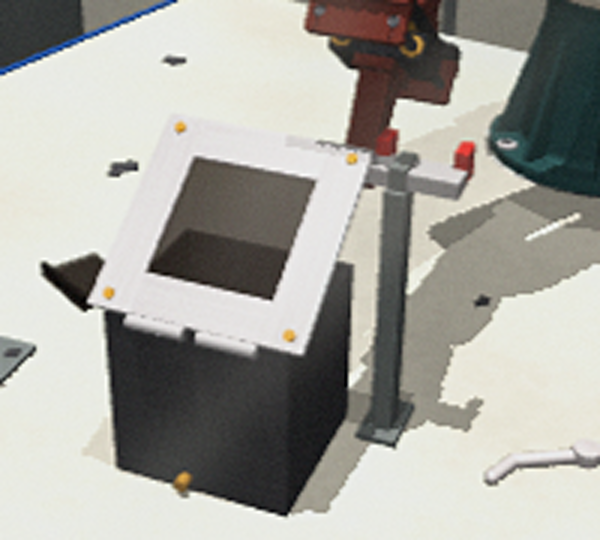

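{"name": "send_rows", "arguments": {
  "moves": [
    {"translation":[0,0.3,0],"angular":[0,0,0],"fingers":1},
    {"translation":[0,0.6,0],"angular":[0,0,0],"fingers":1},
    {"translation":[0,0.8,0],"angular":[0,0,0],"fingers":1},
    {"translation":[0,0.8,0],"angular":[0,0,0],"fingers":1}
  ]
}}

```text
clock: 5.95
ee_pos: [0.5612, 0.0051, 0.1941]
tcp_rot: [2.531, 0.0, 1.752]
wrist_force: [0.5, 0.7, -0.7]
finger_gap: 0.0003
```

```bash
python3 st.py; python3 look.py 6 wrist;python3 st.py; python3 tab.py 6
```

```text
5.95 q [-0.298  0.135  2.138  0.726  0.409 -1.085] pen [-62.938  60.103 194.102] F [ 0.467  0.733 -0.706] roterr [-0.016  0.087 -0.097]
6.0 q [-0.298  0.135  2.138  0.726  0.409 -1.085] pen [-63.197  60.235 193.893] F [-0.657  0.951  0.116] roterr [-0.035  0.076 -0.1  ]
tab [ 223   89   46   29 1203] [[-94.26536893244523, 126.20990973660886, 223.46927326883534], [-86.0534099302744, 130.63630392554774, 224.59430354015763], [-76.01829160951102, 135.12059327735363, 225.68465151631437]]
tab [234 224  33  20 378] [[-90.43198133411876, 75.7836110690683, 223.71063578834654], [-82.79244698568885, 79.02329267804556, 224.57411892471472], [-76.01943837597791, 81.27357416479138, 225.55585321886647]]
```

View pics/wrist6.png

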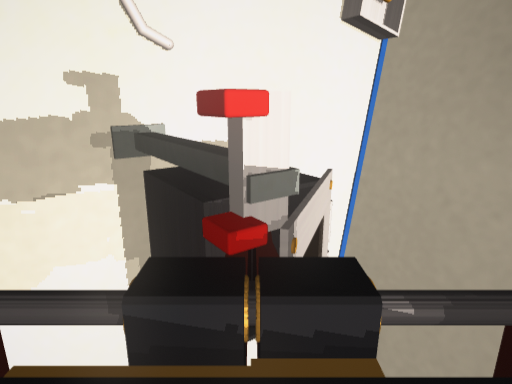

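{"name": "send_rows", "arguments": {
  "moves": [
    {"translation":[0.3,0,0],"angular":[0,0,0],"fingers":1},
    {"translation":[0.6,0,0],"angular":[0,0,0],"fingers":1},
    {"translation":[0.8,0,0],"angular":[0,0,0],"fingers":1},
    {"translation":[0.8,0,0],"angular":[0,0,0],"fingers":1},
    {"translation":[0.8,0,0],"angular":[0,0,0],"fingers":1}
  ]
}}

```text
clock: 6.5
ee_pos: [0.5588, 0.0135, 0.1934]
tcp_rot: [2.532, -0.001, 1.752]
wrist_force: [-0.9, -0.2, -0.9]
finger_gap: 0.0003
```

```bash
python3 st.py; python3 look.py 7 wrist scene;python3 st.py; python3 tab.py 7
python3 - <<'E'
from h import *
def th(f):
    z=np.load(f);p,d,K,R,t=[z[k] for k in("p","d","K","R","t")]
    hsv=cv2.cvtColor(p,cv2.COLOR_BGR2HSV);m=np.zeros(d.shape,bool);m[155:240,180:280]=1
    m&=(hsv[...,1]<60)&(hsv[...,2]>100)
    P=np.array([pen(x) for x in pts(m,d,K,R,t)]);P=P[(P[:,2]>142)&(P[:,2]<230)&(P[:,0]<60)&(abs(P[:,1])<74)]
    for _ in range(6):
        a=np.polyfit(P[:,0],P[:,2],1);e=P[:,2]-np.polyval(a,P[:,0]);P=P[abs(e)<max(2.5*np.median(abs(e)),1.5)]
    print(f,len(P),-np.arctan(a[0]))
th("scene0.npz");th("scene5.npz");th("scene7.npz")
E
```

```text
6.5 q [-0.276  0.132  2.143  0.713  0.398 -1.056] pen [-63.802  68.733 193.41 ] F [-0.893 -0.192 -0.886] roterr [-0.093  0.034 -0.106]
6.6 q [-0.277  0.132  2.143  0.713  0.398 -1.056] pen [-63.845  68.716 193.373] F [-0.867 -1.054 -1.456] roterr [-0.099  0.028 -0.121]
tab [ 227   92   45   28 1184] [[-94.14312467247282, 134.08521519449565, 223.47513972647906], [-85.85015157343983, 138.53808033924605, 224.6101333782589], [-76.00511594825518, 142.96419143822862, 225.63286158230073]]
tab [234 226  36  16 328] [[-91.34013203745569, 84.77288716087831, 223.52909910892416], [-83.67207116926066, 87.26450654570243, 224.5979060723333], [-75.8812818234079, 89.2451117643514, 225.45390279874616]]
scene0.npz 2318 0.595764621625472
scene5.npz 2643 0.594672235490295
scene7.npz 2537 0.5579110501563944
```

View pics/scene7.png

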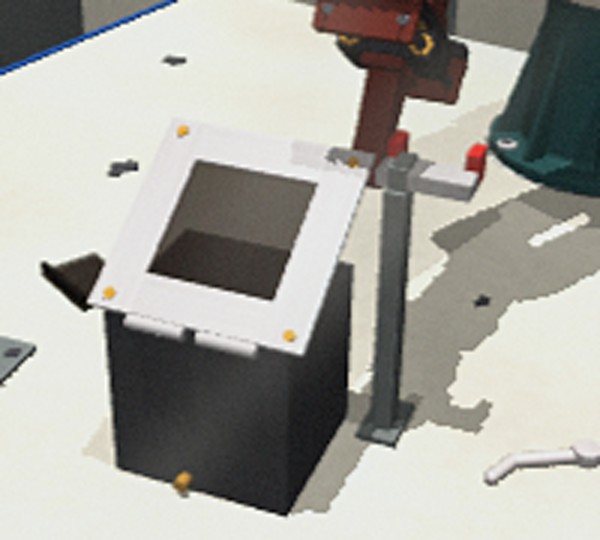

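View pics/wrist7.png

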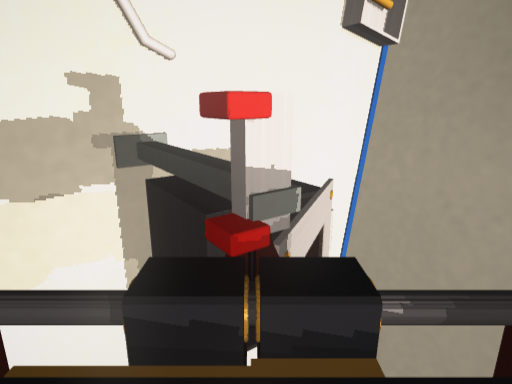

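Run:
```python
from h import *
t=np.radians(55);u=np.array([np.cos(t),-np.sin(t)]);n=np.array([np.sin(t),np.cos(t)])
p0=np.array([-63.85,193.37])
for i,th in enumerate(np.r_[np.arange(.53,-.01,-.03),0,-.03,-.06]):
    E=np.array([60-150*np.cos(th),134+150*np.sin(th)]);p=E-8.7*n+20*u;d=p-p0
    print(i,round(th,2),p.round(1),"ty %.2f tz %.2f"%(d@n/10,d@u/10),"body clearance", round((np.array([-95,224])-p)@(-u)-80,1))
```

```text
0 0.53 [-65.1 188.5] ty -0.38 tz 0.33 body clearance -33.7
1 0.5 [-67.3 184.5] ty -0.79 tz 0.53 body clearance -31.8
2 0.47 [-69.4 180.6] ty -1.19 tz 0.73 body clearance -29.7
3 0.44 [-71.4 176.5] ty -1.58 tz 0.95 body clearance -27.5
4 0.41 [-73.2 172.4] ty -1.97 tz 1.18 body clearance -25.3
5 0.38 [-75.  168.3] ty -2.35 tz 1.42 body clearance -22.8
6 0.35 [-76.6 164.1] ty -2.72 tz 1.67 body clearance -20.3
7 0.32 [-78.  159.8] ty -3.09 tz 1.93 body clearance -17.7
8 0.29 [-79.4 155.5] ty -3.44 tz 2.21 body clearance -15.0
9 0.26 [-80.6 151.2] ty -3.79 tz 2.49 body clearance -12.1
10 0.23 [-81.7 146.8] ty -4.13 tz 2.79 body clearance -9.2
11 0.2 [-82.7 142.4] ty -4.46 tz 3.09 body clearance -6.1
12 0.17 [-83.5 138. ] ty -4.78 tz 3.41 body clearance -3.0
13 0.14 [-84.2 133.6] ty -5.10 tz 3.73 body clearance 0.3
14 0.11 [-84.7 129.1] ty -5.40 tz 4.07 body clearance 3.6
15 0.08 [-85.2 124.6] ty -5.69 tz 4.41 body clearance 7.0
16 0.05 [-85.5 120.1] ty -5.97 tz 4.76 body clearance 10.6
17 0.02 [-85.6 115.6] ty -6.24 tz 5.12 body clearance 14.2
18 -0.01 [-85.6 111.1] ty -6.50 tz 5.49 body clearance 17.8
19 0.0 [-85.7 112.6] ty -6.42 tz 5.36 body clearance 16.6
20 -0.03 [-85.6 108.1] ty -6.67 tz 5.74 body clearance 20.3
21 -0.06 [-85.4 103.6] ty -6.91 tz 6.12 body clearance 24.1
```

{"name": "send_rows", "arguments": {
  "moves": [
    {"translation":[-0.5,-0.38,0.33],"angular":[0,0,0],"fingers":1},
    {"translation":[-1.0,-0.79,0.53],"angular":[0,0,0],"fingers":1},
    {"translation":[-1.6,-1.19,0.73],"angular":[0,0,0],"fingers":1},
    {"translation":[-2.2,-1.58,0.95],"angular":[0,0,0],"fingers":1},
    {"translation":[-2.8,-1.97,1.18],"angular":[0,0,0],"fingers":1},
    {"translation":[-3.4,-2.35,1.42],"angular":[0,0,0],"fingers":1},
    {"translation":[-4.0,-2.72,1.67],"angular":[0,0,0],"fingers":1},
    {"translation":[-4.5,-3.09,1.93],"angular":[0,0,0],"fingers":1}
  ]
}}

```text
clock: 7.4
ee_pos: [0.5526, -0.0334, 0.1596]
tcp_rot: [2.532, -0.001, 1.752]
wrist_force: [-1.3, 0.9, -1.2]
finger_gap: 0.0004
```

```bash
python3 st.py -78 24 159.8; python3 look.py 8 scene;python3 st.py
```

```text
7.4 q [-0.414  0.203  2.183  0.976  0.399 -1.443] pen [-78.352  23.74  159.646] F [-1.304  0.931 -1.188] roterr [-0.099  0.    -0.124]
(array([0.03, 0.04, 0.01]), array([-0.1 ,  0.  , -0.12]))
7.45 q [-0.414  0.204  2.183  0.977  0.398 -1.445] pen [-78.612  23.198 159.06 ] F [-1.279 -0.253 -1.112] roterr [-0.137  0.029 -0.132]
```

View pics/scene8.png

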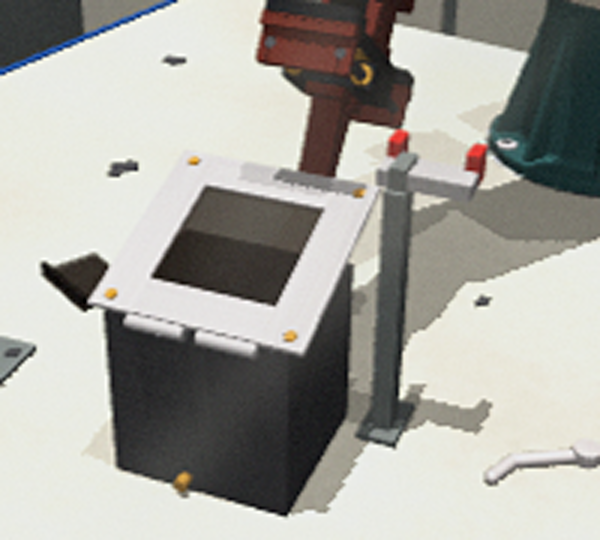

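The gate is resting on the finger and following it down, with the bolt still out. I'll keep lowering.

{"name": "send_rows", "arguments": {
  "moves": [
    {"translation":[0,-0.35,0.28],"angular":[0,0,0],"fingers":1},
    {"translation":[0,-0.7,0.56],"angular":[0,0,0],"fingers":1},
    {"translation":[0,-1.04,0.86],"angular":[0,0,0],"fingers":1},
    {"translation":[0,-1.37,1.16],"angular":[0,0,0],"fingers":1},
    {"translation":[0,-1.69,1.48],"angular":[0,0,0],"fingers":1},
    {"translation":[0,-2.01,1.8],"angular":[0,0,0],"fingers":1},
    {"translation":[0,-2.31,2.14],"angular":[0,0,0],"fingers":1}
  ]
}}

```text
clock: 8.15
ee_pos: [0.5462, -0.0351, 0.129]
tcp_rot: [2.532, 0.0, 1.751]
wrist_force: [-3.1, -2.3, -0.8]
finger_gap: 0.0005
```

```bash
python3 st.py -84.7 24 129.1; python3 look.py 9 scene;python3 st.py
```

```text
8.15 q [-0.424  0.268  2.229  1.227  0.352 -1.722] pen [-84.998  23.248 129.009] F [-3.076 -2.297 -0.835] roterr [-0.098  0.11  -0.134]
(array([0.08, 0.03, 0.01]), array([-0.1 ,  0.11, -0.13]))
8.2 q [-0.424  0.269  2.23   1.229  0.352 -1.724] pen [-85.206  23.414 128.445] F [-1.106 -1.938 -2.043] roterr [-0.134  0.085 -0.137]
```

View pics/scene9.png

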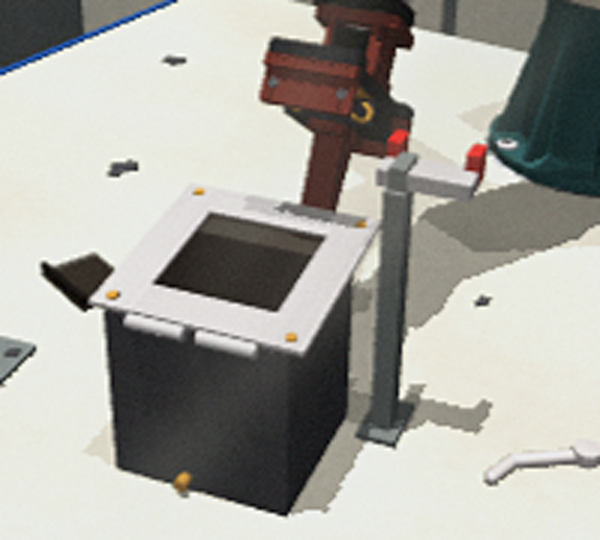

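{"name": "send_rows", "arguments": {
  "moves": [
    {"translation":[0,-0.19,0.24],"angular":[0,0,0],"fingers":1},
    {"translation":[0,-0.38,0.48],"angular":[0,0,0],"fingers":1},
    {"translation":[0,-0.56,0.72],"angular":[0,0,0],"fingers":1},
    {"translation":[0,-0.74,0.96],"angular":[0,0,0],"fingers":1},
    {"translation":[0,-0.92,1.2],"angular":[0,0,0],"fingers":1},
    {"translation":[0,-1.1,1.45],"angular":[0,0,0],"fingers":1},
    {"translation":[0,-1.28,1.7],"angular":[0,0,0],"fingers":1},
    {"translation":[0,-1.5,1.9],"angular":[0,0,0],"fingers":1}
  ]
}}

```text
clock: 9.0
ee_pos: [0.546, -0.0353, 0.1056]
tcp_rot: [2.531, 0.0, 1.751]
wrist_force: [0.7, 0.5, -0.1]
finger_gap: 0.0001
```

```bash
python3 st.py; python3 look.py 10 scene;python3 st.py
```

```text
9.0 q [-0.426  0.328  2.254  1.463  0.335 -1.974] pen [-85.233  23.138 105.642] F [ 0.732  0.502 -0.093] roterr [ 0.007  0.088 -0.118]
9.05 q [-0.426  0.329  2.255  1.464  0.335 -1.975] pen [-85.555  23.247 105.225] F [-1.313  0.415 -0.427] roterr [-0.028  0.078 -0.118]
```

View pics/scene10.png

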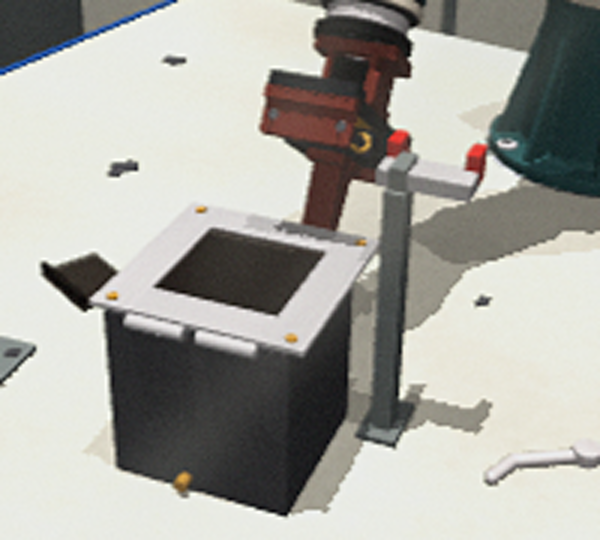

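{"name": "send_rows", "arguments": {
  "moves": [
    {"translation":[0,-0.8,0],"angular":[0,0,0],"fingers":1},
    {"translation":[0,-1.6,0],"angular":[0,0,0],"fingers":1},
    {"translation":[0,-2.4,-0.5],"angular":[0,0,0],"fingers":1},
    {"translation":[0,-2.4,-2.5],"angular":[0,0,0],"fingers":1},
    {"translation":[0,-2.4,-5],"angular":[0,0,0],"fingers":1},
    {"translation":[0,-2.4,-8],"angular":[0,0,0],"fingers":1},
    {"translation":[0,-2.4,-11],"angular":[0,0,0],"fingers":1},
    {"translation":[0,-2.4,-12],"angular":[0,0,0],"fingers":1}
  ]
}}

```text
clock: 9.85
ee_pos: [0.4577, -0.0516, 0.192]
tcp_rot: [2.53, 0.003, 1.751]
wrist_force: [0.4, -0.6, 0.3]
finger_gap: 0.0002
```

{"name": "send_rows", "arguments": {
  "moves": [
    {"translation":[0,0,-1],"angular":[0,0,0],"fingers":1},
    {"translation":[0,0,-1],"angular":[0,0,0],"fingers":1},
    {"translation":[0,0,-1],"angular":[0,0,0],"fingers":1}
  ]
}}

```text
clock: 10.15
ee_pos: [0.453, -0.0524, 0.1985]
tcp_rot: [2.531, 0.001, 1.751]
wrist_force: [-0.1, -0.1, -0.9]
finger_gap: 0.0005
```

```bash
python3 look.py 11 scene top wrist;python3 st.py; python3 tab.py 11
python3 - <<'E'
from h import *
z=np.load("scene11.npz");p,d,K,R,t=[z[k] for k in("p","d","K","R","t")]
hsv=cv2.cvtColor(p,cv2.COLOR_BGR2HSV);m=np.zeros(d.shape,bool);m[180:245,180:280]=1
m&=(hsv[...,1]<60)&(hsv[...,2]>100)
P=np.array([pen(x) for x in pts(m,d,K,R,t)]);P=P[(P[:,2]>130)&(P[:,2]<150)&(P[:,0]<55)&(abs(P[:,1])<74)]
print(len(P),"slope",-np.polyfit(P[:,0],P[:,2],1)[0],P.min(0),P.max(0))
a=cv2.imread("pics/top0.png");b=cv2.imread("pics/top11.png")
for nm,(x0,x1,y0,y1) in dict(lever=(185,220,200,240),bracket=(340,375,155,190),window=(342,390,203,242)).items():
    print(nm,cv2.phaseCorrelate(*[cv2.cvtColor(i[y0:y1,x0:x1],cv2.COLOR_BGR2GRAY).astype(float) for i in(a,b)]))
E
```

```text
10.3 q [-0.64  -0.018  2.297  0.848  0.593 -1.476] pen [-179.964   23.758  197.605] F [-1.147 -0.286 -0.023] roterr [-0.088  0.034 -0.134]
tab [412   5  22  24 403] [[-94.36610587213617, 133.9487005716035, 223.58243228402364], [-86.5341455148896, 138.29056861003573, 224.60717796492938], [-76.78412847652679, 142.56904075348714, 225.32716590316943]]
tab [400 111  21  18 332] [[-94.5026599353282, 80.28085661433136, 223.43142799332347], [-86.49634390187116, 84.71040300357713, 224.55532373065034], [-76.10900329326778, 89.18986539153475, 225.31285409643544]]
1685 slope -0.001384467642027001 [-90.60177144 -73.96569662 133.44391412] [ 54.98654627  73.99068806 140.09663971]
lever ((0.11873102000506819, 0.04475143806655524), 0.9305874510917062)
bracket ((0.006353938556053151, 0.09668652965224922), 1.0063188221419315)
window ((0.06065675435515061, 0.07894669085290928), 1.0017689908040777)
```

View pics/scene11.png

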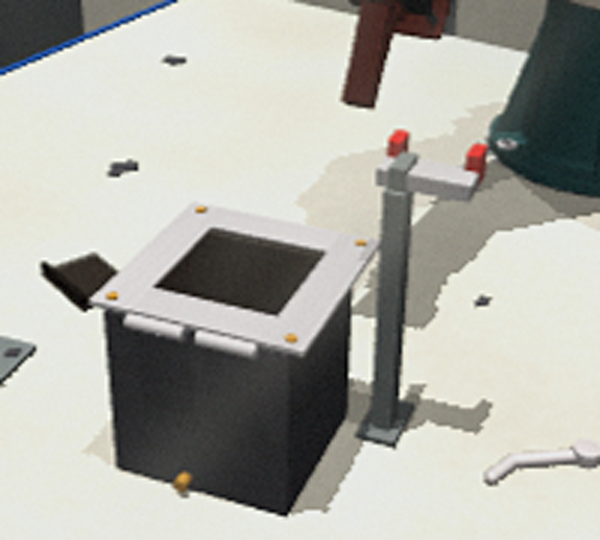

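View pics/top11.png

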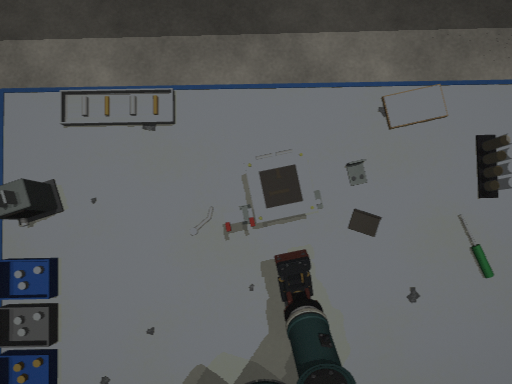

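The gate is shut, the bolt is out by about 16.8 mm, the loose parts haven't moved and the hand is clear, so I'm handing the job in.

```bash
python3 -c "
from plant import arm
print(arm.close_job())"
```

```text
the job is handed in; nothing more can be done
None
```

The gate is shut, and I handed the job in at about 10.3 s of the 51 s; no verdict was reported.

**What I did:**
- I held the closed fingers, tilted 55°, under the gate's front edge and pushed the inner red tab outwards. The bolt was 9 mm out with the gate still standing at about 0.595 rad.
- I raised the fingers to about 4 mm under the gate and pushed the bolt on to about 17 mm. The gate dropped onto the fingers and rested there at about 0.558 rad.
- I then lowered it at about 0.2 to 0.3 rad/s until it was shut, and drew the hand back.

**Last checks before handing in:**
- **Gate:** level within the measurement, with a fitted slope of about −0.001 rad.
- **Bolt:** about 16.8 mm out.
- **Lever, bracket and window:** moved by 0.13 pixel or less in the top view, well under 1 mm.
- **Hand:** clear of everything.
- **Forces:** wrist readings stayed within about 4 N at the checks I made, with roughly 1 N of noise. I could not measure the contact force on the gate itself.

None of the checks failed or disagreed.

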